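# Jack up the dust collector and hold it

### The job

Set the little jack on the bench with its saddle centred under the ring-marked lift pad on the front of the dust collector, and let go of it. Then pump the handle: make a trial lift with the handle pressed fully down, let the handle all the way up so that the collector settles back on its feet, then press the handle fully down again and finish while still holding it down, the collector carried by the jack alone so that a colleague can change its front feet. Leave the other things on the bench where they are.

Things in the scene. Friction and masses are not known exactly. Their poses are not given: they have to be found in the camera images.
- jack: Low steel bench jack, about 0.8 kg. Origin under its base plate, x axis towards the saddle (x = 90 mm), z up. Base plate 240 x 70 x 8 mm, from x = -125 to 115 mm. Two grey side plates, 44 mm over their outer faces (y = -22 to 22), span x = -5 to 45 mm and reach z = 85 mm; the handle runs between them, back towards -x and up.
- carry_grip (a point): Where to carry the jack: midway between its two side plates, at jack x = 20, y = 0, z = 65 mm. Pinch the plates across the jack's width (44 mm).
- saddle_top (a point): Centre of the flat top of the jack's round steel saddle (32 mm across): jack x = 90 mm, 52 mm above the bench at rest. It rises straight up 45 mm per rad of handle travel, 22 mm in all; there is no check valve, it follows the handle both ways.
- pump_handle (a joint): Pump handle angle, rad: 0 fully up (points back and 0.5 rad upwards), 0.5 fully down on its stop (level). Pivot across the jack at jack x = 20, z = 60 mm. A light spring lifts it to 0 when let go. Pressing its end takes about 2 to 4 N until the saddle meets the lift pad (0.22 rad), then about 10 to 16 N.
- handle_pad (a point): Centre of the top face of the black rubber press pad at the handle's end: 45 mm along the handle, 36 mm wide, 10 mm thick, 128 mm from the pivot, its top 5 mm above the handle's axis. About 126 mm above the bench with the handle up, 65 mm fully down. It stays over the base plate, so pressing it does not tip the jack.
- collector: Dust collector: grey steel box 260 mm deep, 300 wide, 190 tall on 15 mm feet, about 6 kg, its rear lower edge hinged to the bench; it cannot shift. Origin on the bench under its middle, x axis from front to rear; front face at x = -130 mm. A steel bracket (46 mm wide, 8 thick, top 74 mm above the bench) stands 60 mm out of the front, within 50 mm of its middle.
- lift_pad (a point): Lift point: centre of the underside of the round rubber pad (28 mm across) under the collector's front bracket, 40 mm out from the front face, 62 mm above the bench at rest. A dark ring on the bracket's top marks it.
- case (a joint): Tip-up angle of the collector in rad about its rear lower edge: 0 standing on its feet, about 0.04 with the jack fully up under the pad (pad about 12 mm up).
- jar: Bystander: closed glass jar, 44 mm across, 50 mm tall, beside the collector's front. Origin under its centre.
- doming_block: Bystander: brass block 45 x 45 x 40 mm tall with two dimples on top, beside the collector's front. Origin under its centre.
- bench_block: Bystander: round steel block, 56 mm across, 22 mm tall, beside the jack. Origin under its centre.
- hammer: Bystander: hammer lying on the bench. Origin under its centre.
- bowl: Bystander: white bowl, 90 mm across, 35 mm tall. Origin under its centre.
- wax_puck: Bystander: green disc of carving wax, 40 mm across, 25 mm tall. Origin under its centre.
Mind the look-alikes: they are no part of the job. What is shaped like the jack but pink is not meant.

How it is judged:
By the outcome, as a careful person would: the job done as asked, in the order asked, and still so for the second after the job is handed in, while the arm keeps its last pose, push and grip.
It also fails if it takes over 62 s, if anything falls off the work surface, if the arm or the gripper's body presses on something with over 40 N, if the wrist force passes 120 N, or if a joint passes its speed limit or range.

### The arm

A 6-joint arm with a two-finger parallel gripper is mounted at the origin on the work surface. World frame = base frame: x ahead of the robot, y to its left, z up, the work surface at z = 0. Lengths are in m, angles in rad, forces in N, time in s.
With the tool pointing down it reaches from about 0.3 to 0.875 m from the base axis. Payload 6.4 kg.
Tool frame: the origin (TCP) lies midway between the tips of the shut fingers; the grasp point (between the pads) lies 19 mm behind it; z points along the fingers, y is the line along which they close (so a half turn about z gives the same grasp; the last joint's range is limited). The gripper opens to 85 mm and grips with 20 to 120 N. Pads are 22 mm wide; open, the fingers measure 114 mm over their backs; the gripper's body (76 mm by 85 mm) begins 54 mm behind the grasp point. The pads swing forward as they close: fully open they stand 13 mm farther back than shut.
Start: joints at [-1.534, 0.181, 1.607, -0, 1.354, -0.206], TCP at [0.138, -0.558, 0.231] pointing down, gripper open.
Joint ranges: [-2.99, 2.99], [-0.89, 2.07], [0.3, 2.58], [-1.14, 4.28], [0, 2.63], [-3.12, 3.12]. Speed limits (rad/s): [2.57, 2.57, 3.01, 3.14, 3.14, 3.14].

### API

Orientations are given as a 3x3 rotation matrix whose columns are the frame's x, y, z axes.
In Python, from rig import ctrl gives the robot as it stands.
- The arm moves only by the tool apply_moves, never from a script. Its argument "plan" is one flat list of numbers, 6 for each row, row after row: the shift along the world's x, y, z scaled (see below), then the turn, a rotation vector about the world's x, y, z scaled (see below). In form: [dx, dy, dz, ax, ay, az, dx, dy, dz, ax, ay, az, ...]. A call has 1 to 12 rows; each row is the pose to reach, as a shift and turn from the pose commanded when the call began, turning the shorter way round; what a row does not reach only later rows make up. The controller multiplies each number of a shift by 0.25 m and each number of a turn by pi rad. A row lasts 1/12 s, in which the tool goes at most 41.7 mm and 7.16 degrees, less where a joint would pass 70% of its speed; a pose out of reach is approached as far as the arm can. A call with a number of a shift or a turn outside -1 to 1 is refused whole. A call with a gripper value outside its range is refused whole. "gripper" is the opening, from 0 (shut) to 1 (fully open), set as the call begins (left out, the last holds). The fingers move at their own pace and stop on an object; "force" is the grip in N (left out, the last holds). Time passes only in rows, so rows that repeat a pose let the fingers close. It gives the time, the measured TCP pose, the force, the opening and the grip force at its end, in the units of the state.
- ctrl.observe(): the state, without advancing time (a new reading comes with each control period).
- ctrl.capture(name): name is "side" or "top" or "wrist"; returns the picture (400x640x3 uint8, blue, green, red); there is no depth.
- ctrl.calibration(name): a dict with "fx", "fy", "cx", "cy" (pixels), "R" (3x3) and "t" (3): a world point X has camera coordinates R X + t. Camera axes: x right, y down, z forward; pixel columns grow to the right and rows downward; lengths in m; the calibration is good to about 2 mm. A picture is of the moment at which its call begins: read the wrist's pose just before it. calibration takes no time and is no camera call; for the wrist camera it gives the pose at the moment of the call.
- ctrl.sign_off(): hands the job in; it is judged then, once.
Trained networks look in the newest picture that a camera, given by its name, has taken for a name from the list of things; names that differ only in an ending like _2 or _b are one class to them, and where a whole thing is asked for, a point or a joint stands for the part that bears it (a point fixed in the world has none). Each returns a list of dicts, best first, with "p" (0 to 1); they miss things now and then, are a little off and sometimes report something else, mostly with a low value. They report only what shows in the picture. A call takes as long as a camera call. They do not tell look-alikes from the thing itself.
- ctrl.recognise(camera, target): "rect" ([left, top, width, height] in pixels, round what is visible of it).
- ctrl.place_of(camera, target): "uv" ([column, row] in pixels: a listed point, or the origin of a listed thing).
The state is a dict: "time_s": time; "qpos": joint angles; "dq": joint speeds; "effort": joint torques, N m; "eef_pos": TCP position; "orientation": TCP orientation; "wrist_force": force on the tool from outside, world axes, zero at the start; "torque": the same for the moment, N m; "grip_width": finger opening in m; "finger_force": force on a finger pad.
Only numpy, scipy, OpenCV 4.12 (cv2) and the standard library are available. Lean on these libraries where they do the work, as an engineer would, in place of code of your own. Each camera call takes 0.05 s, during which the arm holds its last target. There are 200 camera calls.

## Working session

There is one attempt and no reset: what is moved stays moved. The work goes in short steps, Python scripts to look and compute and a tool call to move; the robot and the scene stay as the last step left them, time stands still between calls to the robot, and variables do not carry over. Pictures are saved under pics/ and viewed, at most 12 in all, crops included, and the job is handed in when it is done.

Besides the shell and the picture viewer there is one more tool, called as name(argument=value, ...), one argument or row to a line, values as JSON. apply_moves: Moves the arm, as the interface text tells. Shifts and turns lie within -1 to 1; 1 stands for 0.25 m of shift or pi rad of turn. Its arguments: {"type":"object","properties":{"plan":{"type":"array"},"gripper":{"type":"number"},"force":{"type":"number"}},"required":["plan"]}

```bash
mkdir -p pics
cat > h.py <<'E'
import numpy as np, cv2
from rig import ctrl
def ray(cam,uv,z,c=None):
    c=c or ctrl.calibration(cam);R=np.array(c["R"]);t=np.array(c["t"])
    d=R.T@np.array([(uv[0]-c["cx"])/c["fx"],(uv[1]-c["cy"])/c["fy"],1]);o=-R.T@t
    return o+d*(z-o[2])/d[2]
def proj(cam,X,c=None):
    c=c or ctrl.calibration(cam);p=np.array(c["R"])@np.array(X)+np.array(c["t"])
    return np.array([c["fx"]*p[0]/p[2]+c["cx"],c["fy"]*p[1]/p[2]+c["cy"]])
E
python3 - <<'E'
from h import *
ims={}
for n in("top","side"):
    im=ctrl.capture(n);cv2.imwrite(f"pics/{n}0.png",im)
    for t,z in(("jack",0),("carry_grip",.065),("saddle_top",.052),("handle_pad",.126),("lift_pad",.062),("collector",0),("jar",0),("doming_block",0),("bench_block",0),("hammer",0),("bowl",0),("wax_puck",0)):
        for r in ctrl.place_of(n,t)[:3]:
            if r["p"]>.2: print(n,t,round(r["p"],2),np.round(r["uv"]),np.round(ray(n,r["uv"],z),3))
print(ctrl.observe()["time_s"])
E
```

```text
top jack 0.87 [458. 219.] [ 0.543 -0.288  0.   ]
top jack 0.63 [456. 310.] [ 0.29  -0.312  0.   ]
top carry_grip 0.81 [457. 310.] [ 0.295 -0.289  0.065]
top carry_grip 0.76 [454. 209.] [ 0.555 -0.252  0.065]
top carry_grip 0.66 [367. 128.] [0.739 0.022 0.065]
top saddle_top 0.5 [431. 200.] [ 0.571 -0.189  0.052]
top saddle_top 0.5 [458. 207.] [ 0.566 -0.266  0.052]
top saddle_top 0.49 [433. 297.] [ 0.314 -0.228  0.052]
top handle_pad 0.89 [506. 231.] [ 0.51  -0.367  0.126]
top handle_pad 0.57 [510. 328.] [ 0.278 -0.396  0.126]
top lift_pad 0.95 [304. 178.] [0.563 0.168 0.062]
top lift_pad 0.68 [430. 200.] [ 0.57  -0.184  0.062]
top jar 0.62 [302. 176.] [0.583 0.18  0.   ]
top jar 0.53 [312. 137.] [0.707 0.175 0.   ]
top doming_block 0.67 [296. 224.] [0.44 0.17 0.  ]
top bench_block 0.92 [494. 201.] [ 0.618 -0.384  0.   ]
top hammer 0.78 [432. 138.] [ 0.773 -0.182  0.   ]
top bowl 0.63 [366. 130.] [0.76  0.019 0.   ]
top wax_puck 0.46 [341. 258.] [0.371 0.026 0.   ]
side jack 0.84 [391. 330.] [ 0.551 -0.268  0.   ]
side jack 0.72 [277. 389.] [ 0.301 -0.311  0.   ]
side jack 0.42 [322.
[... 288 characters left out ...]
555 -0.305  0.052]
side handle_pad 0.75 [404. 327.] [ 0.516 -0.358  0.126]
side handle_pad 0.72 [274. 397.] [ 0.28  -0.4    0.126]
side lift_pad 0.74 [321. 195.] [0.567 0.168 0.062]
side collector 0.92 [305. 184.] [0.576 0.339 0.   ]
side jar 0.75 [365. 202.] [0.708 0.173 0.   ]
side doming_block 0.96 [274. 223.] [0.427 0.172 0.   ]
side bench_block 0.85 [458. 365.] [ 0.63  -0.382  0.   ]
side bench_block 0.72 [457. 272.] [ 0.779 -0.173  0.   ]
side hammer 0.69 [403. 324.] [ 0.583 -0.264  0.   ]
side hammer 0.56 [454. 274.] [ 0.77  -0.178  0.   ]
side bowl 0.7 [409. 225.] [0.771 0.026 0.   ]
side bowl 0.35 [303. 182.] [0.572 0.35  0.   ]
side wax_puck 0.72 [271. 256.] [0.383 0.037 0.   ]
1.3
```

View pics/top0.png

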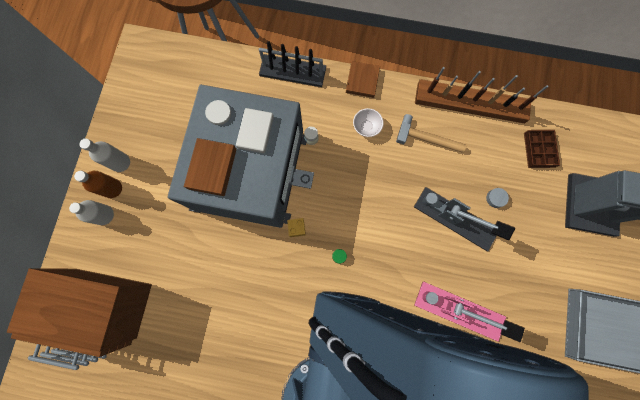

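View pics/side0.png

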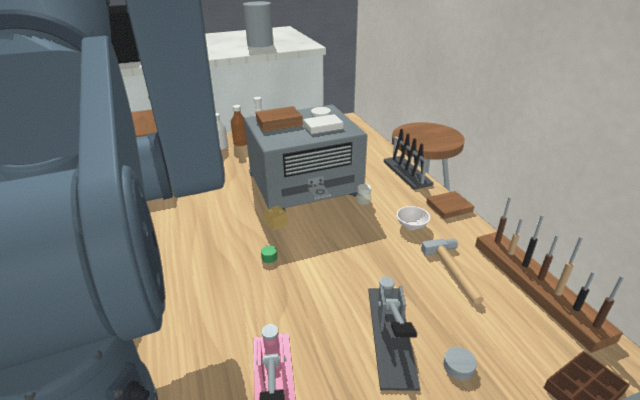

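Grey jack at top (455,217): saddle (431,200), handle pad (506,231). The pink jack at (460,310) is a look-alike and not meant. The collector's bracket with its ring is at (304,178), the jar at (311,135), and the doming block at (297,227). I'll choose the grey jack and check it in a close crop.

Run:
```python
from h import *
im=cv2.imread("pics/top0.png")
a=cv2.resize(im[170:270,400:550],None,fx=4,fy=4,interpolation=cv2.INTER_CUBIC)
b=cv2.resize(im[120:250,260:350],None,fx=3,fy=3,interpolation=cv2.INTER_CUBIC)
c=np.zeros((400,800,3),np.uint8)
b=cv2.resize(im[125:250,275:325],None,fx=3.2,fy=3.2,interpolation=cv2.INTER_CUBIC)
c[:,:600]=a;c[:b.shape[0],620:620+b.shape[1]]=b
cv2.imwrite("pics/crop.png",c)
s=ctrl.observe();print(np.round(s["orientation"],3),np.round(s["eef_pos"],3))
c=ctrl.calibration("wrist");R=np.array(c["R"]);print(np.round(R,2),np.round(-R.T@np.array(c["t"]),3),c["fx"])
# base plate rectangle (dark) fit by colour
hsv=cv2.cvtColor(im,cv2.COLOR_BGR2HSV)
print(hsv[208,420],hsv[225,460],hsv[235,480],hsv[230,440])
```

```text
[[ 0.971  0.24   0.   ]
 [ 0.24  -0.971  0.   ]
 [ 0.    -0.    -1.   ]] [ 0.138 -0.558  0.231]
[[ 0.24 -0.97 -0.  ]
 [-0.92 -0.23  0.32]
 [-0.31 -0.08 -0.95]] [ 0.218 -0.538  0.373] 356.11010377846446
[107  34  68] [100  18  42] [110  23  67] [ 18 120 215]
```

View pics/crop.png

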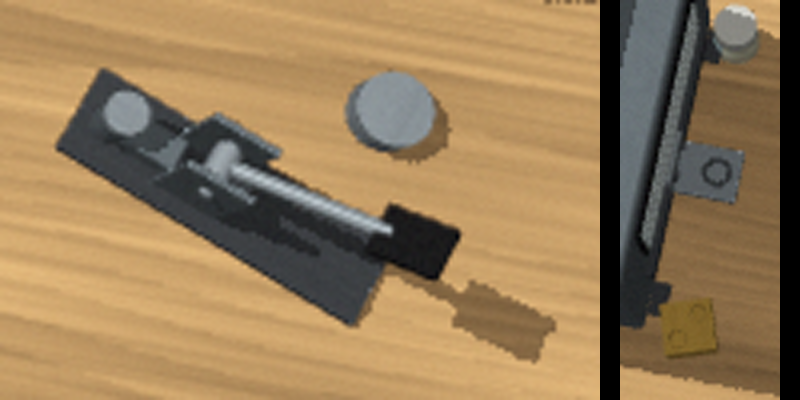

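The crop shows the grey jack: saddle at crop (127,112), plates around (225,165), rubber pad (420,240). It also shows the bracket with its ring at crop (716,172), and the jar and doming block to either side of it. Next I fit the poses.

Run:
```python
from h import *
from scipy.optimize import least_squares
T=ctrl.calibration("top");S=ctrl.calibration("side")
cr=lambda x,y:(400+x/4,170+y/4)
obs=[("t",(115,35,.008),cr(103,68)),("t",(115,-35,.008),cr(57,148)),("t",(-125,-35,.008),cr(352,326)),
("t",(90,0,.052),cr(127,112)),("t",(-92.3+2.4,0,.126),cr(418,238)),("s",(90,0,.052),(389,280)),("s",(20,0,.065),(390,301)),("s",(-90,0,.126),(404,327))]
# left/right: y sign by geometry below
def W(p,q):
    c,s=np.cos(p[2]),np.sin(p[2]);x,y=q[0]/1e3,q[1]/1e3
    return [p[0]+c*x-s*y,p[1]+s*x+c*y,q[2]]
for sg in(1,-1):
    f=lambda p:np.concatenate([proj(0,W(p,(q[0],sg*q[1],q[2])),T if k=="t" else S)-np.array(u) for k,q,u in obs])
    r=least_squares(f,[.54,-.28,1.2],x_scale=[.01,.01,.1],loss="soft_l1");print(sg,r.x,np.degrees(r.x[2]),r.cost,np.round(r.fun.reshape(-1,2),1).tolist())
    print("grip",W(r.x,(20,0,.065)),"saddle",W(r.x,(90,0,.052)))
b=lambda x,y:(275+(x-620)/3.2,125+y/3.2)
print("ring",ray(0,b(716,172),.074,T),"brk outer corners",ray(0,b(745,150),.074,T),ray(0,b(738,203),.074,T))
```

```text
1 [ 0.54663574 -0.27289595  1.18423879] 67.85188461596286 96.36186558402504 [[-12.2, 18.1], [11.4, -21.7], [10.7, -21.3], [-0.1, -1.2], [-2.2, -0.2], [-2.2, 1.7], [1.2, 1.3], [-2.0, -0.2]]
grip [np.float64(0.5541757801845404), np.float64(-0.2543717012362316), 0.065] saddle [np.float64(0.5805659343995232), np.float64(-0.18953683592049714), 0.052]
-1 [ 0.54570402 -0.27427803  1.20668151] 69.13775775940279 7.448411545680799 [[-0.3, -0.7], [-0.5, -0.6], [0.4, -0.7], [0.0, -0.2], [-1.3, -0.4], [-3.2, 2.2], [0.9, 2.0], [-0.8, 0.6]]
grip [np.float64(0.5528264660853369), np.float64(-0.2555892443370999), 0.065] saddle [np.float64(0.5777550259479289), np.float64(-0.19017848908097124), 0.052]
ring [0.55844452 0.16401282 0.074     ] brk outer corners [0.58231325 0.14344132 0.074     ] [0.5353898  0.14020259 0.074     ]
```

apply_moves(
  plan=[0.96, 0.68, 0.08, 0, 0, 0.22, 0.96, 0.68, 0.08, 0, 0, 0.22, 0.96, 0.68, 0.08, 0, 0, 0.22, 0.96, 0.68, 0.08, 0, 0, 0.22, 0.96, 0.68, 0.08, 0, 0, 0.22, 0.96, 0.68, 0.08, 0, 0, 0.22, 0.96, 0.68, 0.08, 0, 0, 0.22],
  gripper=1,
)

```text
time_s: 1.88
eef_pos: [0.3771, -0.3885, 0.2515]
orientation: [[0.592, 0.806, 0.0], [0.806, -0.592, -0.0], [-0.0, 0.001, -1.0]]
wrist_force: [0.4, -0.2, 0.0]
grip_width: 0.0854
finger_force: 0.0
```

apply_moves(
  plan=[0.7, 0.52, 0, 0, 0, 0.086, 0.7, 0.52, 0, 0, 0, 0.086, 0.7, 0.52, 0, 0, 0, 0.086, 0.7, 0.52, 0, 0, 0, 0.086, 0.7, 0.52, 0, 0, 0, 0.086, 0.7, 0.52, 0, 0, 0, 0.086, 0.7, 0.52, 0, 0, 0, 0.086, 0.7, 0.52, 0, 0, 0, 0.086],
)

```text
time_s: 2.55
eef_pos: [0.5506, -0.2598, 0.2507]
orientation: [[0.357, 0.934, -0.001], [0.934, -0.357, -0.0], [-0.0, -0.001, -1.0]]
wrist_force: [0.1, -0.7, -0.4]
grip_width: 0.0855
finger_force: 0.0
```

Run:
```python
from h import *
s=ctrl.observe();print(s["time_s"],np.round(s["eef_pos"],4),np.round(s["orientation"],3).tolist(),s["grip_width"])
c=ctrl.calibration("wrist")
im=ctrl.capture("wrist");cv2.imwrite("pics/w1.png",im)
for t,z in(("jack",0),("carry_grip",.065),("saddle_top",.052),("handle_pad",.126),("lift_pad",.062)):
    for r in ctrl.place_of("wrist",t)[:2]: print(t,round(r["p"],2),np.round(r["uv"]),np.round(ray(0,r["uv"],z,c),4))
```

```text
2.55 [ 0.5506 -0.2598  0.2507] [[0.357, 0.934, -0.001], [0.934, -0.357, -0.0], [-0.0, -0.001, -1.0]] 0.08547058340204718
jack 0.77 [145. 274.] [ 0.2924 -0.316   0.    ]
jack 0.75 [322. 171.] [ 0.5462 -0.2722  0.    ]
carry_grip 0.56 [109. 286.] [ 0.2964 -0.2933  0.065 ]
saddle_top 0.89 [ 91. 222.] [ 0.3091 -0.2248  0.052 ]
handle_pad 0.62 [323. 304.] [ 0.5147 -0.3554  0.126 ]
```

View pics/w1.png

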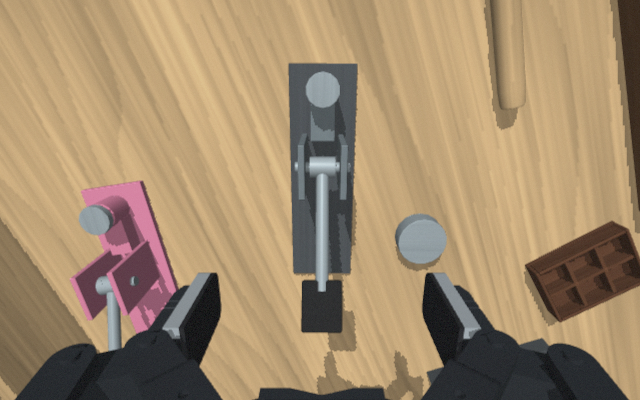

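The wrist view shows the grey jack centred: saddle (323,90), pivot (322,167), front plate corners (289,64)/(357,64), rear corners (293,273)/(351,273), press pad (322,306). The bench block (421,239) is clear of the fingers.

```bash
cat >> h.py <<'E'
from scipy.optimize import least_squares
def W(p,q):
    c,s=np.cos(p[2]),np.sin(p[2]);x,y=q[0]/1e3,q[1]/1e3
    return [p[0]+c*x-s*y,p[1]+s*x+c*y,q[2]]
def fit(obs,c,p0):
    f=lambda p:np.concatenate([proj(0,W(p,q),c)-np.array(u) for q,u in obs])
    r=least_squares(f,p0,x_scale=[.01,.01,.1]);print(np.round(r.x,4),np.degrees(r.x[2]),np.round(r.fun.reshape(-1,2),1).tolist());return r.x
E
python3 - <<'E'
from h import *
c=ctrl.calibration("wrist")
p=fit([((115,35,.008),(289,64)),((115,-35,.008),(357,64)),((-125,35,.008),(293,273)),((-125,-35,.008),(351,273)),((90,0,.052),(323,90)),((-90,0,.126),(322,306)),((20,0,.066),(322,167))],c,[.546,-.274,1.2])
g=np.array(W(p,(20,0,.046)));s=ctrl.observe()
print("grip",g,"shift/.25",(g-s["eef_pos"])/.25)
E
```

```text
[ 0.5453 -0.2747  1.1984] 68.66211809771768 [[-0.9, -1.1], [0.5, -0.8], [0.3, 0.1], [-0.6, 0.3], [-0.1, -0.0], [0.2, 0.3], [0.6, 1.4]]
grip [ 0.55262301 -0.25611485  0.046     ] shift/.25 [ 0.01113226  0.01998963 -0.82101006]
```

apply_moves(
  plan=[0, 0.008, -0.836, 0, 0, -0.002, 0, 0.008, -0.836, 0, 0, -0.002, 0, 0.008, -0.836, 0, 0, -0.002, 0, 0.008, -0.836, 0, 0, -0.002, 0, 0.008, -0.836, 0, 0, -0.002, 0, 0.008, -0.836, 0, 0, -0.002, 0, 0.008, -0.836, 0, 0, -0.002],
)

```text
time_s: 3.43
eef_pos: [0.5484, -0.2571, 0.0397]
orientation: [[0.365, 0.931, -0.005], [0.931, -0.365, 0.004], [0.002, -0.006, -1.0]]
wrist_force: [-0.5, -0.4, 1.4]
grip_width: 0.0855
finger_force: 0.0
```

apply_moves(
  plan=[0, 0, 0, 0, 0, 0, 0, 0, 0, 0, 0, 0, 0, 0, 0, 0, 0, 0, 0, 0, 0, 0, 0, 0, 0, 0, 0, 0, 0, 0, 0, 0, 0, 0, 0, 0, 0, 0, 0, 0, 0, 0],
  gripper=0.3,
  force=80,
)

```text
time_s: 4.02
eef_pos: [0.5525, -0.2593, 0.0455]
orientation: [[0.364, 0.931, 0.004], [0.931, -0.364, -0.003], [-0.002, 0.005, -1.0]]
wrist_force: [-1.1, -0.2, 8.0]
grip_width: 0.0431
finger_force: 84.0
```

apply_moves(
  plan=[0, 0, 0.04, 0, 0, 0, 0, 0, 0.1, 0, 0, 0, 0, 0, 0.1, 0, 0, 0, 0, 0, 0.1, 0, 0, 0],
)

```text
time_s: 4.35
eef_pos: [0.5513, -0.2582, 0.0682]
orientation: [[0.364, 0.931, 0.002], [0.931, -0.364, -0.001], [-0.0, 0.002, -1.0]]
wrist_force: [0.2, 0.5, -6.8]
grip_width: 0.0433
finger_force: 83.4
```

apply_moves(
  plan=[0.005, 0.08, 0, 0, 0, 0.01, 0.01, 0.2, 0, 0, 0, 0.025, 0.02, 0.34, 0, 0, 0, 0.045, 0.03, 0.48, 0, 0, 0, 0.065, 0.035, 0.62, 0, 0, 0, 0.085, 0.04, 0.76, 0, 0, 0, 0.105, 0.045, 0.88, 0, 0, 0, 0.12, 0.05, 0.95, 0, 0, 0, 0.13, 0.05, 1, 0, 0, 0, 0.13, 0.05, 1, 0, 0, 0, 0.13],
)

```text
time_s: 5.18
eef_pos: [0.5622, -0.0053, 0.0662]
orientation: [[-0.037, 0.999, -0.002], [0.999, 0.037, 0.001], [0.001, -0.002, -1.0]]
wrist_force: [-0.3, -0.1, -7.0]
grip_width: 0.0428
finger_force: 83.1
```

apply_moves(
  plan=[0, 0.08, 0, 0, 0, 0, 0, 0.15, 0, 0, 0, 0, 0, 0.17, -0.02, 0, 0, 0, 0, 0.17, -0.04, 0, 0, 0, 0, 0.17, -0.05, 0, 0, 0, 0, 0.17, -0.05, 0, 0, 0, 0, 0.17, -0.05, 0, 0, 0],
)

```text
time_s: 5.77
eef_pos: [0.5629, 0.0334, 0.054]
orientation: [[-0.034, 0.999, -0.001], [0.999, 0.034, -0.0], [-0.0, -0.001, -1.0]]
wrist_force: [0.1, -0.5, -7.2]
grip_width: 0.043
finger_force: 83.2
```

Run:
```python
from h import *
s=ctrl.observe();print(s["time_s"],np.round(s["eef_pos"],4),np.round(s["orientation"],3).tolist(),s["grip_width"],s["wrist_force"],s["torque"])
c=ctrl.calibration("wrist")
im=ctrl.capture("wrist");cv2.imwrite("pics/w2.png",im)
for t,z in(("saddle_top",.061),("handle_pad",.126),("lift_pad",.074)):
    for r in ctrl.place_of("wrist",t)[:2]: print(t,round(r["p"],2),np.round(r["uv"]),np.round(ray(0,r["uv"],z,c),4))
ctrl.capture("side");S=ctrl.calibration("side")
for t,z in(("saddle_top",.061),("lift_pad",.062)):
    for r in ctrl.place_of("side",t)[:2]: print(t,round(r["p"],2),np.round(r["uv"]),np.round(ray(0,r["uv"],z,S),4))
```

```text
5.7667 [0.5629 0.0334 0.054 ] [[-0.034, 0.999, -0.001], [0.999, 0.034, -0.0], [-0.0, -0.001, -1.0]] 0.04303356501662725 [ 0.05262423 -0.46862481 -7.18789703] [ 0.06602715  0.00818232 -0.011613  ]
saddle_top 0.59 [269. 331.] [ 0.3113 -0.2323  0.061 ]
lift_pad 0.66 [320. 197.] [0.5614 0.16   0.062 ]
```

View pics/w2.png

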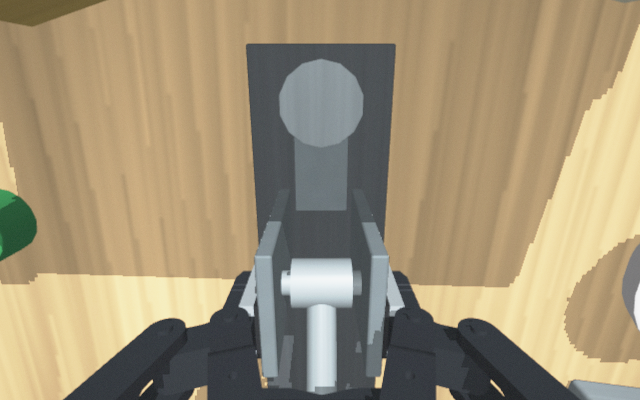

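Held squarely: saddle at (321,103), front base edge (247,44)–(395,44). Next I work out how high and how tilted the jack is in the grip.

Run:
```python
from h import *
c=ctrl.calibration("wrist")
obs=[((115,35,8),(247,44)),((115,-35,8),(395,44)),((90,0,52),(321,103)),((90,16,52),(279,103)),((90,-16,52),(363,103)),((20,22.,85),(None)),]
obs=[o for o in obs if o[1]]
def WW(p,q):
    x,y,z=np.array(q)/1e3;x0=x-.02;z0=z-.065
    x1=x0*np.cos(p[4])-z0*np.sin(p[4]);z1=x0*np.sin(p[4])+z0*np.cos(p[4])
    C,S=np.cos(p[2]),np.sin(p[2]);return [p[0]+C*x1-S*y,p[1]+S*x1+C*y,p[3]+z1]
f=lambda p:np.concatenate([proj(0,WW(p,q),c)-np.array(u) for q,u in obs])
r=least_squares(f,[.563,.034,1.6,.075,0],x_scale=[.01,.01,.1,.01,.1])
print(np.round(r.x,4),np.degrees(r.x[2]),r.fun.round(1)); print("saddle",WW(r.x,(90,0,52)),"front bottom",WW(r.x,(115,0,0)),"rear",WW(r.x,(-125,0,0)))
print(ctrl.observe()["eef_pos"])
```

```text
[ 0.5627  0.0398  1.6063  0.0707 -0.0093] 92.03274041002739 [ 0.2 -0.  -0.2 -0.  -0.   0.  -0.2  0.   0.2  0. ]
saddle [np.float64(0.5601865401926888), np.float64(0.10967100517427111), np.float64(0.05702613145624223)] front bottom [np.float64(0.5593168999654413), np.float64(0.13417280937085801), np.float64(0.0047967784352898335)] rear [np.float64(0.5678294717091747), np.float64(-0.10566587280986725), np.float64(0.007019986055115571)]
[0.56340635 0.03434598 0.05480916]
```

apply_moves(
  plan=[0, 0, -0.012, 0, 0, 0, 0, 0.04, -0.012, 0, 0, 0, 0, 0.08, -0.012, 0, 0, 0, 0, 0.12, -0.012, 0, 0, 0, 0, 0.15, -0.012, 0, 0, 0, 0, 0.17, -0.012, 0, 0, 0, 0, 0.17, -0.012, 0, 0, 0],
)

```text
time_s: 6.7
eef_pos: [0.5631, 0.0787, 0.0516]
orientation: [[-0.037, 0.999, -0.0], [0.999, 0.037, 0.0], [0.0, -0.0, -1.0]]
wrist_force: [-0.5, -0.4, -6.8]
grip_width: 0.0432
finger_force: 83.1
```

Run:
```python
from h import *
s=ctrl.observe();print(s["time_s"],np.round(s["eef_pos"],4),s["wrist_force"])
im=ctrl.capture("wrist")
a=cv2.imwrite("pics/w3.png",im)
T=ctrl.capture("top");cv2.imwrite("pics/t3.png",T)
```

```text
6.7 [0.5631 0.0787 0.0516] [-0.52054755 -0.39590726 -6.78918943]
```

View pics/w3.png

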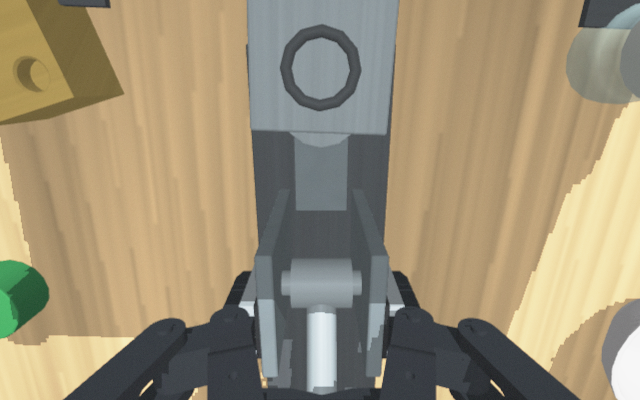

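The ring shows at (320,67), with the bracket's outer corners at (252,130)/(388,134). The saddle is partly under it, its lower arc at (321,146).

Run:
```python
from h import *
c=ctrl.calibration("wrist")
s=ctrl.observe();print(s["eef_pos"])
ring=ray(0,(320,67),.074,c);print("ring",ring,"corners",ray(0,(252,130),.074,c),ray(0,(388,134),.074,c))
for z in (.052,.054,.056):
    sd=ray(0,(321,103),z,c);print(z,sd,"need",ring-sd)
```

```text
[0.56320749 0.0774253  0.05159693]
ring [0.55919282 0.16473215 0.074     ] corners [0.53732301 0.14436192 0.074     ] [0.58257603 0.14470509 0.074     ]
0.052 [0.55992702 0.15264086 0.052     ] need [-0.0007342   0.01209129  0.022     ]
0.054 [0.55992495 0.15274988 0.054     ] need [-0.00073213  0.01198227  0.02      ]
0.056 [0.55992288 0.15285889 0.056     ] need [-0.00073006  0.01187326  0.018     ]
```

apply_moves(
  plan=[-0.003, 0.024, 0, 0, 0, 0, -0.003, 0.048, 0, 0, 0, 0, -0.003, 0.048, 0, 0, 0, 0, -0.003, 0.048, -0.008, 0, 0, 0, -0.003, 0.048, -0.014, 0, 0, 0, -0.003, 0.048, -0.02, 0, 0, 0, -0.003, 0.048, -0.02, 0, 0, 0],
)

```text
time_s: 7.38
eef_pos: [0.5621, 0.0888, 0.0461]
orientation: [[-0.035, 0.999, -0.001], [0.999, 0.035, -0.0], [0.0, -0.001, -1.0]]
wrist_force: [0.1, 0.5, -7.7]
grip_width: 0.0429
finger_force: 83.1
```

apply_moves(
  plan=[0, 0, -0.008, 0, 0, 0, 0, 0, -0.012, 0, 0, 0, 0, 0, -0.012, 0, 0, 0, 0, 0, -0.012, 0, 0, 0],
)

```text
time_s: 7.72
eef_pos: [0.5625, 0.0889, 0.0456]
orientation: [[-0.035, 0.999, -0.001], [0.999, 0.035, -0.0], [-0.0, -0.001, -1.0]]
wrist_force: [-9.7, -0.7, 11.7]
grip_width: 0.0433
finger_force: 84.9
```

Run:
```python
from h import *
c=ctrl.calibration("wrist");s=ctrl.observe();print(s["eef_pos"],s["wrist_force"])
im=ctrl.capture("wrist");cv2.imwrite("pics/w4.png",im)
g=cv2.cvtColor(im,cv2.COLOR_BGR2GRAY)
x=cv2.HoughCircles(g[:150,240:400],cv2.HOUGH_GRADIENT,1,50,param1=80,param2=15,minRadius=25,maxRadius=55);print(x)
```

```text
[0.56245659 0.08887292 0.04562276] [-9.7482399  -0.67440127 11.74087882]
[[[ 79.5 102.5  42.4]]]
```

Run:
```python
from h import *
c=ctrl.calibration("wrist")
r=ray(0,(319.5,102.5),.074,c);d=ray(0,(321,103),.053,c);print(r,d,r-d)
im=cv2.imread("pics/w4.png")[:200,200:440];cv2.imwrite("pics/w4c.png",cv2.resize(im,None,fx=2.5,fy=2.5))
```

```text
[0.55875729 0.16575769 0.074     ] [0.55923263 0.16447791 0.053     ] [-0.00047535  0.00127978  0.021     ]
```

View pics/w4c.png

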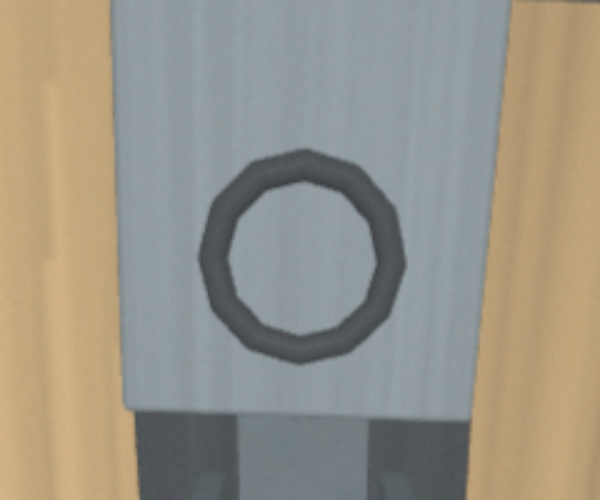

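apply_moves(
  plan=[0, 0.006, 0.012, 0, 0, 0, 0, 0.006, 0.012, 0, 0, 0, 0, 0.006, 0.012, 0, 0, 0],
)

```text
time_s: 8.02
eef_pos: [0.5627, 0.0905, 0.0466]
orientation: [[-0.035, 0.999, 0.001], [0.999, 0.035, -0.0], [-0.0, 0.001, -1.0]]
wrist_force: [0.9, -0.1, -7.0]
grip_width: 0.0433
finger_force: 83.2
```

apply_moves(
  plan=[0, 0, 0, 0, 0, 0, 0, 0, 0, 0, 0, 0, 0, 0, 0, 0, 0, 0, 0, 0, 0, 0, 0, 0, 0, 0, 0, 0, 0, 0, 0, 0, 0, 0, 0, 0],
  gripper=1,
)

```text
time_s: 8.52
eef_pos: [0.5627, 0.0905, 0.0468]
orientation: [[-0.035, 0.999, 0.001], [0.999, 0.035, -0.0], [-0.0, 0.001, -1.0]]
wrist_force: [0.1, -0.6, -0.2]
grip_width: 0.0859
finger_force: 0.0
```

apply_moves(
  plan=[0, 0, 0.04, 0, 0, 0, 0, 0, 0.12, 0, 0, 0, 0, 0, 0.25, 0, 0, 0, 0, 0, 0.4, 0, 0, 0, 0, 0, 0.55, 0, 0, 0, 0, 0, 0.7, 0, 0, 0, 0, 0, 0.7, 0, 0, 0, 0, 0, 0.7, 0, 0, 0],
)

```text
time_s: 9.18
eef_pos: [0.5644, 0.0905, 0.2257]
orientation: [[-0.036, 0.999, 0.007], [0.999, 0.036, -0.0], [-0.001, 0.007, -1.0]]
wrist_force: [-0.9, 0.0, -0.8]
grip_width: 0.0853
finger_force: 0.0
```

Run:
```python
from h import *
s=ctrl.observe();print(s["time_s"],np.round(s["eef_pos"],4),s["wrist_force"],s["grip_width"])
im=ctrl.capture("wrist");cv2.imwrite("pics/w5.png",im)
c=ctrl.calibration("wrist")
for t,z in(("saddle_top",.061),("handle_pad",.126),("lift_pad",.074)):
    for r in ctrl.place_of("wrist",t)[:2]: print(t,round(r["p"],2),np.round(r["uv"]),np.round(ray(0,r["uv"],z,c),4))
```

```text
9.1833 [0.5644 0.0905 0.2257] [-0.94701985  0.03729791 -0.84556196] 0.08527263115881978
saddle_top 0.26 [316. 176.] [0.5578 0.0953 0.061 ]
handle_pad 0.58 [316. 321.] [ 0.5622 -0.0074  0.126 ]
lift_pad 0.91 [313.  92.] [0.5537 0.1655 0.074 ]
```

View pics/w5.png

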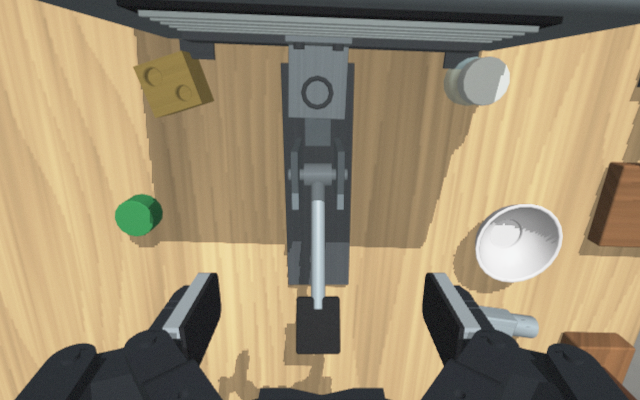

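Released and standing: ring (317,93), front base corners (282,63)/(353,64), rear corners (289,284)/(349,284), plates' pivot (318,174), press pad centre (318,325). The bystanders haven't moved.

Run:
```python
from h import *
c=ctrl.calibration("wrist")
p=fit([((115,35,.008),(282,63)),((115,-35,.008),(353,64)),((-125,35,.008),(289,284)),((-125,-35,.008),(349,284)),((-90,0,.126),(318,325)),((20,0,.066),(318,174))],c,[.56,.07,1.6])
print("saddle",W(p,(90,0,.052)),"ring",ray(0,(317,93),.074,c));s=ctrl.observe();print(s["eef_pos"])
for a in(0,.22,.5):
    e=.5-a;x=20-128*np.cos(e)+5*np.sin(e);z=.06+.128*np.sin(e)+.005*np.cos(e);print(a,W(p,(x,0,z)))
```

```text
[0.5579 0.0777 1.6101] 92.25261190896447 [[-2.1, -2.9], [2.6, -4.2], [-0.5, 2.3], [0.9, 2.2], [-0.4, 3.4], [-0.4, 1.4]]
saddle [np.float64(0.5543297636694919), np.float64(0.1676033764440799), 0.052] ring [0.55451118 0.16523582 0.074     ]
[0.56138069 0.09059166 0.22000947]
0 [np.float64(0.5614021135703808), np.float64(-0.012191019407134907), np.float64(0.12575438175078985)]
0.22 [np.float64(0.5618619815543747), np.float64(-0.023881855905920527), np.float64(0.1001788002077604)]
0.5 [np.float64(0.5621122263323202), np.float64(-0.03024361816261531), np.float64(0.065)]
```

Run:
```python
from h import *
c=dict(ctrl.calibration("wrist"));s=ctrl.observe()
R=np.array(c["R"]);t=np.array(c["t"]);Ro=np.array(s["orientation"]);po=np.array(s["eef_pos"])
A=R@Ro;b=R@po+t   # cam = A*tcp + b
Rn=np.array([[-0.036,.999,.007],[.999,.036,0],[-.001,.007,-1.]]);pn=np.array([.5644,.0905,.2257])
c["R"]=A@Rn.T;c["t"]=b-c["R"]@pn
p=fit([((115,35,.008),(282,63)),((115,-35,.008),(353,64)),((-125,35,.008),(289,284)),((-125,-35,.008),(349,284)),((-90,0,.126),(318,325)),((20,0,.066),(318,174))],c,[.56,.07,1.6])
print("saddle",W(p,(90,0,.052)),"ring",ray(0,(317,93),.074,c))
for a in(0,.22,.5):
    e=.5-a;x=20-128*np.cos(e)+5*np.sin(e);z=.06+.128*np.sin(e)+.005*np.cos(e);print(a,W(p,(x,0,z)))
```

```text
[0.5627 0.0758 1.6087] 92.17094032445762 [[-1.6, -0.8], [1.8, -2.0], [-0.6, 0.8], [-0.1, 0.5], [0.4, 0.5], [-0.1, 1.6]]
saddle [np.float64(0.5592960770456517), np.float64(0.16574085542616362), 0.052] ring [0.55856073 0.16470121 0.074     ]
0 [np.float64(0.5661121340743553), np.float64(-0.014063438958607385), np.float64(0.12575438175078985)]
0.22 [np.float64(0.5665553370335561), np.float64(-0.025754919093346373), np.float64(0.1001788002077604)]
0.5 [np.float64(0.5667965132623223), np.float64(-0.03211703159520245), np.float64(0.065)]
```

apply_moves(
  plan=[0.01, -0.12, 0, 0, 0, 0, 0.018, -0.25, -0.04, 0, 0, 0, 0.018, -0.36, -0.12, 0, 0, 0, 0.018, -0.42, -0.2, 0, 0, 0, 0.018, -0.42, -0.28, 0, 0, 0, 0.018, -0.42, -0.28, 0, 0, 0, 0.018, -0.42, -0.28, 0, 0, 0, 0.018, -0.42, -0.28, 0, 0, 0],
  gripper=0,
)

```text
time_s: 10.05
eef_pos: [0.5671, -0.0141, 0.1518]
orientation: [[-0.036, 0.999, -0.0], [0.999, 0.036, 0.0], [0.0, -0.0, -1.0]]
wrist_force: [1.0, 0.5, -0.0]
grip_width: -0.0001
finger_force: 0.0
```

Run:
```python
from h import *
ctrl.capture("wrist");s=ctrl.observe();print(s["time_s"],np.round(s["eef_pos"],4),s["wrist_force"],s["grip_width"])
im=ctrl.capture("wrist");cv2.imwrite("pics/w6.png",im)
```

```text
10.1 [ 0.5676 -0.014   0.1525] [-0.06472144  0.77365355  0.03425524] -6.668404653942418e-05
```

View pics/w6.png

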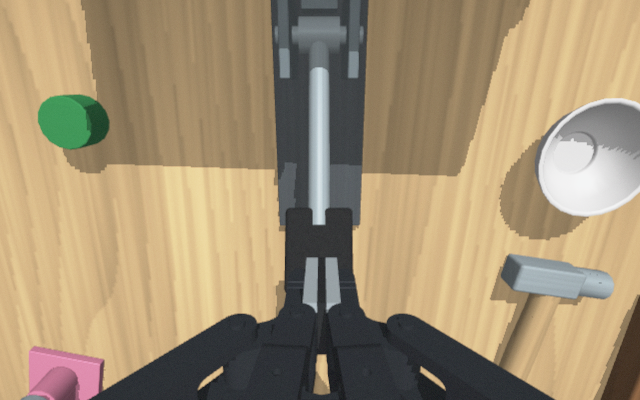

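The shut fingertips at (322,258) stand over the press pad (319,245), centred across it.

apply_moves(
  plan=[0, 0, -0.06, 0, 0, 0, 0, 0, -0.104, 0, 0, 0, 0, -0.012, -0.127, 0, 0, 0, 0, -0.024, -0.15, 0, 0, 0, 0, -0.034, -0.174, 0, 0, 0, 0, -0.044, -0.198, 0, 0, 0, 0, -0.044, -0.198, 0, 0, 0],
)

```text
time_s: 10.73
eef_pos: [0.5672, -0.0256, 0.1015]
orientation: [[-0.035, 0.999, 0.0], [0.999, 0.035, 0.001], [0.001, 0.0, -1.0]]
wrist_force: [0.5, 4.5, 4.0]
grip_width: 0.0001
finger_force: 2.2
```

apply_moves(
  plan=[0, -0.007, -0.025, 0, 0, 0, 0, -0.014, -0.049, 0, 0, 0, 0, -0.019, -0.074, 0, 0, 0, 0, -0.024, -0.099, 0, 0, 0, 0, -0.026, -0.125, 0, 0, 0, 0, -0.028, -0.15, 0, 0, 0, 0, -0.028, -0.165, 0, 0, 0, 0, -0.028, -0.18, 0, 0, 0, 0, -0.028, -0.18, 0, 0, 0, 0, -0.028, -0.18, 0, 0, 0],
)

```text
time_s: 11.57
eef_pos: [0.5681, -0.0322, 0.0626]
orientation: [[-0.036, 0.999, 0.001], [0.999, 0.036, -0.0], [-0.0, 0.001, -1.0]]
wrist_force: [-16.6, 7.4, 42.5]
grip_width: 0.0001
finger_force: 21.4
```

Run:
```python
from h import *
s=ctrl.observe();print(s["time_s"],np.round(s["eef_pos"],4),s["wrist_force"])
im=ctrl.capture("side");cv2.imwrite("pics/s7.png",cv2.resize(im[130:300,230:430],(800,680))[:600])
```

```text
11.5667 [ 0.5681 -0.0322  0.0626] [-16.60456431   7.4331764   42.46139779]
```

View pics/s7.png

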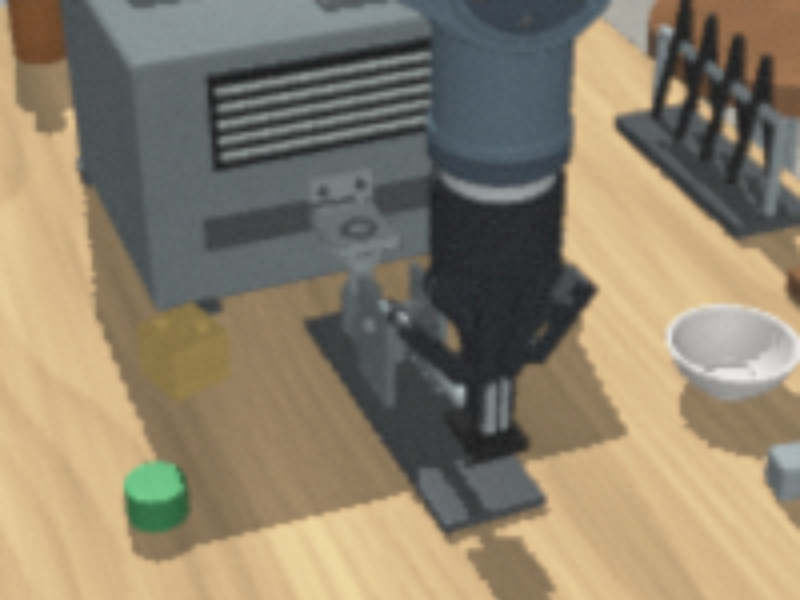

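The handle is level on its stop, the collector's front is up, and the saddle is under the pad at about (360,250). Now I let it all the way up.

apply_moves(
  plan=[0, 0, 0.03, 0, 0, 0, 0, 0.004, 0.08, 0, 0, 0, 0, 0.014, 0.13, 0, 0, 0, 0, 0.028, 0.18, 0, 0, 0, 0, 0.048, 0.23, 0, 0, 0, 0, 0.06, 0.26, 0, 0, 0, 0, 0.072, 0.3, 0, 0, 0, 0, 0.072, 0.378, 0, 0, 0, 0, 0.072, 0.378, 0, 0, 0, 0, 0.072, 0.378, 0, 0, 0, 0, 0.072, 0.378, 0, 0, 0, 0, 0.072, 0.378, 0, 0, 0],
)

```text
time_s: 12.62
eef_pos: [0.5661, -0.0145, 0.1502]
orientation: [[-0.035, 0.999, -0.002], [0.999, 0.035, 0.0], [0.0, -0.002, -1.0]]
wrist_force: [-0.3, -0.5, 0.1]
grip_width: -0.0
finger_force: 0.0
```

apply_moves(
  plan=[0, 0, 0, 0, 0, 0, 0, 0, 0, 0, 0, 0, 0, 0, 0, 0, 0, 0, 0, 0, 0, 0, 0, 0, 0, 0, 0, 0, 0, 0, 0, 0, 0, 0, 0, 0],
)

```text
time_s: 13.12
eef_pos: [0.5669, -0.0145, 0.1515]
orientation: [[-0.035, 0.999, -0.0], [0.999, 0.035, -0.0], [0.0, -0.0, -1.0]]
wrist_force: [0.1, 0.6, -0.5]
grip_width: 0.0
finger_force: 0.0
```

Run:
```python
from h import *
s=ctrl.observe();print(s["time_s"],np.round(s["eef_pos"],4),s["wrist_force"])
a=ctrl.capture("wrist");b=ctrl.capture("side")
c=np.zeros((600,800,3),np.uint8);c[:250,:400]=cv2.resize(a,(400,250));c[250:590,:400]=cv2.resize(b[130:300,230:430],(400,340))
c[250:590,400:]=cv2.resize(cv2.imread("pics/s7.png"),(400,300))[:340] if 0 else 0
cv2.imwrite("pics/m8.png",c[:590,:400])
```

```text
13.1167 [ 0.5669 -0.0145  0.1515] [ 0.13227985  0.56734977 -0.46821397]
```

View pics/m8.png

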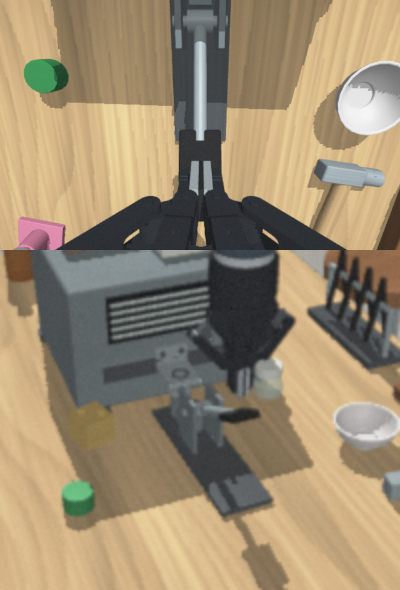

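The handle is back up, the collector is down on its feet, and the jack hasn't shifted. Now the second press.

apply_moves(
  plan=[0, 0, -0.06, 0, 0, 0, 0, 0, -0.104, 0, 0, 0, 0, -0.012, -0.127, 0, 0, 0, 0, -0.024, -0.15, 0, 0, 0, 0, -0.034, -0.174, 0, 0, 0, 0, -0.044, -0.198, 0, 0, 0, 0, -0.051, -0.223, 0, 0, 0, 0, -0.058, -0.247, 0, 0, 0, 0, -0.063, -0.272, 0, 0, 0, 0, -0.068, -0.297, 0, 0, 0],
)

```text
time_s: 14.05
eef_pos: [0.5673, -0.0309, 0.0782]
orientation: [[-0.035, 0.999, 0.001], [0.999, 0.035, 0.001], [0.001, 0.001, -1.0]]
wrist_force: [-3.3, 7.6, 11.7]
grip_width: -0.0004
finger_force: 6.3
```

apply_moves(
  plan=[0, -0.002, -0.025, 0, 0, 0, 0, -0.004, -0.05, 0, 0, 0, 0, -0.004, -0.06, 0, 0, 0, 0, -0.004, -0.07, 0, 0, 0, 0, -0.004, -0.07, 0, 0, 0, 0, -0.004, -0.07, 0, 0, 0, 0, -0.004, -0.07, 0, 0, 0, 0, -0.004, -0.07, 0, 0, 0],
)

```text
time_s: 14.72
eef_pos: [0.5675, -0.032, 0.0635]
orientation: [[-0.036, 0.999, 0.0], [0.999, 0.036, 0.001], [0.0, 0.001, -1.0]]
wrist_force: [-12.6, 6.4, 32.4]
grip_width: 0.0003
finger_force: 15.9
```

apply_moves(
  plan=[0, 0, 0, 0, 0, 0, 0, 0, 0, 0, 0, 0, 0, 0, 0, 0, 0, 0, 0, 0, 0, 0, 0, 0, 0, 0, 0, 0, 0, 0, 0, 0, 0, 0, 0, 0],
)

```text
time_s: 15.22
eef_pos: [0.5675, -0.032, 0.0635]
orientation: [[-0.036, 0.999, 0.001], [0.999, 0.036, 0.0], [0.0, 0.001, -1.0]]
wrist_force: [-12.8, 6.4, 32.0]
grip_width: -0.0002
finger_force: 15.9
```

Run:
```python
from h import *
s=ctrl.observe();print(s["time_s"],np.round(s["eef_pos"],4),s["wrist_force"])
b=cv2.imread("pics/s7.png");a=cv2.resize(ctrl.capture("side")[130:300,230:430],(800,680))[:600]
print("diff to trial lift",cv2.absdiff(a,b).mean(), (cv2.absdiff(a,b).max(2)>40).mean())
if s["wrist_force"][2]>20 and s["eef_pos"][2]<.066: print(ctrl.sign_off())
```

```text
15.2167 [ 0.5675 -0.032   0.0635] [-12.76365187   6.43501075  32.01799434]
diff to trial lift 1.6911194444444444 0.00015208333333333333
the job is handed in; nothing more can be done
None
```

I handed the job in at 15 s: the grey jack stands about 1 mm off centre under the ring-marked pad, and after one trial lift and release its handle is held fully down at about 32 N with the collector raised; the verdict was not reported.

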